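# Isolate the battery stack and gauge its clamp gap

### The arm

A 6-joint arm with a two-finger parallel gripper is mounted at the origin on the work surface. World frame = base frame: x ahead of the robot, y to its left, z up, the work surface at z = 0. Lengths are in mm, angles in rad, forces in N, time in s.
With the tool pointing down it reaches from about 275 to 750 mm from the base axis. Payload 10.2 kg.
Tool frame: the origin (TCP) lies on the centre line of the jaws, within the pads' length; the fingertips stand 19 mm ahead of it and the grasp point (between the pads) is the TCP; z points along the fingers, y is the line along which they close (so a half turn about z gives the same grasp; the last joint's range is limited). The gripper opens to 85 mm and grips with 20 to 120 N. Pads are 22 mm wide; open, the fingers measure 114 mm over their backs; the gripper's body (76 mm by 85 mm) begins 54 mm behind the grasp point. The pads swing forward as they close: fully open they stand 13 mm farther back than shut.
Start: joints at [-1.57, 0.313, 1.498, -0, 1.331, -0.223], TCP at [116.503, -511.916, 250.294] pointing down, gripper open.
Joint ranges: [-2.94, 2.94], [-0.97, 2.17], [0.19, 2.56], [-1.23, 4.37], [0.02, 3.11], [-2.88, 2.88]. Speed limits (rad/s): [2.39, 2.39, 3.01, 3.14, 3.14, 3.14].

### API

Orientations are given as a unit quaternion [w, x, y, z].
In Python, from rig import sense, capture, finish_job, regions_of, mark_of gives the robot as it stands.
- The arm moves only by the tool jog_arm, never from a script. Its argument "series" is text: rows parted by semicolons, each of 7 numbers parted by spaces: the shift along the tool's x, y, z in units of 0.4 m (1.0 is 0.4 m), then the turn, a rotation vector about the tool's x, y, z in units of pi/2 rad (1.0 is pi/2 rad), then the opening, from -1 (shut) to 1 (fully open). A call has 1 to 20 rows; each row is the pose to reach, as a shift and turn from the pose commanded when the call began, along the tool's axes at that moment; what a row does not reach only later rows make up. A row lasts 1/8 s, in which the tool goes at most 62.5 mm and 10.7 degrees, less where a joint would pass 70% of its speed; a pose out of reach is approached as far as the arm can. A call with a number of a shift or a turn outside -1 to 1 is refused whole. A call with a gripper value outside its range is refused whole. The fingers move at their own pace and stop on an object; "grip_force" is the grip in N (left out, the last holds). Time passes only in rows, so rows that repeat a pose let the fingers close. It gives the time, the measured TCP pose, the force, the opening and the grip force at its end, in the units of the state.
- sense(): the state, without advancing time (a new reading comes with each control period).
- capture(name): name is "side" or "top"; returns a dict with "img" (400x640x3 uint8, red, green, blue), "intrinsics" (3x3 intrinsics, pixels), "dist_coeffs" ([k1, k2, p1, p2, k3] as OpenCV has them; the pictures are not rectified), "R" (3x3) and "t" (3): a world point X has camera coordinates R X + t. Camera axes: x right, y down, z forward; pixel columns grow to the right and rows downward; lengths in mm; the calibration is good to about 2 mm. A picture is of the moment at which its call begins. There is no depth.
- finish_job(): hands the job in; it is judged then, once.
Trained networks look in a picture, given as the dict that the camera call returned (one of the last four; its "shot" number tells which), for a name from the list of things; names that differ only in an ending like _2 or _b are one class to them, and where a whole thing is asked for, a point or a joint stands for the part that bears it (a point fixed in the world has none). Each returns a list of dicts, best first, with "confidence" (0 to 1); they miss things now and then, are a little off and sometimes report something else, mostly with a low value. They report only what shows in the picture. A call takes as long as a camera call. They do not tell look-alikes from the thing itself.
- regions_of(label, picture): "region" (400x640 bool, what is visible of it) and "point" ([row, column] in pixels, amid what is visible of it).
- mark_of(label, picture): "point" ([row, column] in pixels: a listed point, or the origin of a listed thing).
The state is a dict: "time_s": time; "joints": joint angles; "dq": joint speeds; "tau": joint torques, N m; "eef_pos": TCP position; "ee_rot": TCP orientation; "force": force on the tool from outside, world axes, zero at the start; "wrist_torque": the same for the moment, N m; "grip_width": opening from 0.0 (shut) to 1.0 (fully open); "grip_force": force on a finger pad.
Only numpy, scipy, OpenCV 4.12 (cv2) and the standard library are available. Lean on these libraries where they do the work, as an engineer would, in place of code of your own. Each camera call takes 0.05 s, during which the arm holds its last target. There are 200 camera calls.

### The job

Make the battery safe by turning the orange isolator knob on the grey junction box to its green mark and leaving it there. Then take the yellow-handled taper feeler gauge from its red stand and slide its blade straight down between the bright fixed plate and the blue sprung plate of the battery clamp until it drags snugly on both, without forcing the plates apart, and finish with the gauge still gripped and held at that depth. Leave the screwdriver, the jar and the socket where they are.

Things in the scene. Friction and masses are not known exactly. Their poses are not given: they have to be found in the camera images.
- junction_box: Grey box fixed to the bench, 120 x 120 x 50 mm high; origin at the centre of its underside, z up. The orange isolator knob stands in the middle of its top. Four coloured dots lie on the top, 46 mm from the knob axis: red in the direction of the box's own -x, then, each 0.6 rad further clockwise seen from above, yellow, green and white.
- isolator (a joint): Angle of the isolator knob in rad, growing clockwise seen from above: 0 = white pointer at the red dot, 0.6 yellow, 1.2 green, 1.8 white (stop at 1.85). Sprung detents pull it into the nearest of these four; it starts at red or yellow. Turning takes less than 0.12 N m.
- isolator_grip (a point): Point on the knob's vertical axis at gripping height, 87 mm above the bench; the knob's top is 7 mm higher. Upright bar grip 42 mm long, 14 mm thick, 32 mm high, on a 44 mm disc; it lies along the box's x axis when the joint reads 0 and turns with it. A white pointer line is on top, at the end that lies to -x at 0. The point turns with the knob.
- stand: Red block fixed to the bench, 80 (x) x 60 (y) x 80 mm high, origin at the centre of its underside; an upright slot in the middle of its top, 25 (x) x 12 (y) mm, goes right through and holds the gauge.
- gauge: Loose taper feeler gauge, about 80 g, upright in the stand, handle shoulder on the stand's top. Origin at the blade tip (10 mm above the bench in the stand), z up towards the handle. Blade 70 mm long, 20 mm wide (x), its thickness (y) tapering evenly from 2 mm at the tip to 8 mm at the shoulder. Yellow handle from z = 70 to 122 mm, 36 mm wide (x), 16 mm thick (y): grip across the 16 mm.
- gauge_tip (a point): Middle of the tip of the gauge's blade, same axes as the gauge.
- gauge_grip (a point): Middle of the yellow handle, 98 mm above the blade tip.
- stack: Battery stack fixed to the bench: alloy tray 260 (x) x 300 (y) x 12 mm with six upright modules (tops 102 mm above the bench, terminals 108 mm) on the +y half and the end clamp on the -y half; origin on the bench under the clamp's middle, z up.
- gap_mouth (a point): Middle (within 0.4 mm) of the gap between the clamp plates, level with their top edges, 115 mm above the bench; axes as the stack. Plates face each other along y. The mouth flares over its top 10 mm to 14 mm wider than the gap; below, the gap is parallel, 3.0 to 4.5 mm (varies), over 70 mm deep. Both plates float together along y (0.5 N friction, 8 mm) and centre on the blade; this point too.
- fixed_plate: Bright alloy plate on the +y side of the gap, 70 mm wide, 10 mm thick; origin on the bench level below its inner face, moves with the floating clamp.
- pressure_plate: Blue sprung plate on the -y side of the gap, 70 mm wide, 10 mm thick; origin on the bench level below its inner face.
- plate_slide (a joint): How far the blue plate is pushed back (m): 0 = on its stop. Its spring starts at 2.5 N and adds 2.5 N per mm. Pushing the blade down takes about 3 N when it first drags on both plates, 6 N with the blue plate 1 mm back (12 mm deeper), 10 N at 2.2 mm; about 5 N is snug, over 9 N is forcing.
- screwdriver: Red-handled screwdriver, 200 mm, lying loose beyond the work; leave alone.
- bolt_jar: Amber glass jar with a blue cap, 60 mm across, 80 mm high, standing loose; leave alone.
- socket: Steel wrench socket, 28 mm across, 38 mm high, standing loose; leave alone.
Not all that is in view belongs to the job. Of the things shaped like the junction_box, the grey one is meant. Of the things like the gauge, leave any that is pink; of the rest the smaller one is meant.

How it is judged (in metres and radians):
On the way, in this order (a step that is already met when the one before it is completed fails the run):
1. the isolator knob sits at the green mark (value of joint isolator between 1.05 and 1.35 rad and not (contact force between the fingers and anything else above 0.2 N)), for 0.3 s.
2. the gauge is lifted clear out of its stand (height (world z) of gauge_tip above 0.09 m and contact force between the fingers and gauge above 1 N), for 0.1 s.
3. the blade is snug between both plates and held (contact force between gauge and fixed_plate above 1 N and contact force between gauge and pressure_plate above 1 N and value of joint plate_slide below 0.0024 m and z of gauge_tip in the frame of gap_mouth below -0.018 m and angle between gauge's own z axis and vertical below 0.12 rad and contact force between the fingers and gauge above 2 N and linear speed of gauge below 0.01 m/s and value of joint isolator between 1.05 and 1.35 rad), for 0.3 s.
At the end, for the whole second after the job is handed in: Isolator at 1.05 to 1.35 rad; gauge gripped (over 2 N), upright within 0.12 rad and still (under 10 mm/s), tip at least 18 mm below the plate tops, pressing each plate with over 1 N, sprung plate pushed back under 2.4 mm; the bystanders within 30 mm of their starts (all of step 3 and distance of each of screwdriver, bolt_jar, socket from where it was at the start of the episode below 0.03 m); the arm keeps its last pose, push and grip.
It fails at once if the plates are forced apart (sprung plate pushed back over 3 mm) (value of joint plate_slide above 0.003 m).
It fails at once if a bystander is moved by more than 30 mm (distance of any of screwdriver, bolt_jar, socket from where it was at the start of the episode above 0.03 m).
It also fails if it takes over 62 s, if anything falls off the work surface, if the arm or the gripper's body presses on something with over 40 N, if the wrist force passes 120 N, or if a joint passes its speed limit or range.

## Working session

There is one attempt and no reset: what is moved stays moved. The work goes in short steps, Python scripts to look and compute and a tool call to move; the robot and the scene stay as the last step left them, time stands still between calls to the robot, and variables do not carry over. Pictures are saved under pics/ and viewed, at most 10 in all, crops included, and the job is handed in when it is done.

Besides the shell and the picture viewer there is one more tool, called after "Emit:" by a JSON object that holds its "fn" and its "kwargs", one argument or row to a line. jog_arm: Moves the arm, as the interface text tells. Shifts and turns lie within -1 to 1; 1 stands for 0.4 m of shift or pi/2 rad of turn. Its arguments: {"type":"object","properties":{"series":{"type":"string"},"grip_force":{"type":"number"}},"required":["series"]}

```bash
mkdir -p pics
cat > h.py <<'E'
import numpy as np, cv2
from rig import sense, capture, finish_job, regions_of, mark_of
from scipy.spatial.transform import Rotation as Rn
def ray(c,rc):
    p=cv2.undistortPoints(np.array([[[rc[1],rc[0]]]],float),np.array(c["intrinsics"],float),np.array(c["dist_coeffs"],float))[0,0]
    R=np.array(c["R"]);t=np.array(c["t"]); d=R.T@np.array([p[0],p[1],1.]); return -R.T@t, d/np.linalg.norm(d)
def atz(c,rc,z):
    o,d=ray(c,rc); return o+d*(z-o[2])/d[2]
def tri(obs):
    A=np.zeros((3,3));b=np.zeros(3)
    for c,rc in obs:
        o,d=ray(c,rc);P=np.eye(3)-np.outer(d,d);A+=P;b+=P@o
    X=np.linalg.solve(A,b); return X,[float(np.linalg.norm((np.eye(3)-np.outer(d,d))@(X-o))) for o,d in [ray(c,rc) for c,rc in obs]]
def proj(c,X):
    p=cv2.projectPoints(np.array(X,float).reshape(-1,1,3),cv2.Rodrigues(np.array(c["R"],float))[0],np.array(c["t"],float),np.array(c["intrinsics"],float),np.array(c["dist_coeffs"],float))[0].reshape(-1,2); return p[:,::-1]
def save(n,im,s=1):
    cv2.imwrite(n,cv2.cvtColor(cv2.resize(im,None,fx=s,fy=s,interpolation=cv2.INTER_CUBIC),cv2.COLOR_RGB2BGR))
E
python3 - <<'E'
from h import *
np.set_printoptions(precision=1,suppress=True)
s=sense();print(s)
cs={n:capture(n) for n in("side","top")}
for n,c in cs.items():
    save(f"pics/{n}0.png",c["img"]); print(n,"cam at",-np.array(c["R"]).T@c["t"])
    for l in ["junction_box","isolator_grip","stand","gauge","gauge_tip","gauge_grip","stack","gap_mouth","fixed_plate","pressure_plate","screwdriver","bolt_jar","socket"]:
        print(l,[(np.round(m["point"],1).tolist(),round(m["confidence"],2)) for m in mark_of(l,c)])
E
```

```text
{'time_s': 0.0, 'joints': array([-1.6,  0.3,  1.5, -0. ,  1.3, -0.2]), 'dq': array([ 0., -0.,  0.,  0., -0.,  0.]), 'tau': array([ -0. , -41.2, -26. ,  -0. ,   0. ,   0. ]), 'eef_pos': array([ 116.5, -511.7,  249.7]), 'ee_rot': array([-0. ,  1. ,  0.1,  0. ]), 'force': array([-0.6, -0.3,  0.9]), 'wrist_torque': array([-0.,  0.,  0.]), 'grip_force': 0.0, 'grip_width': 1.0063721050931964}
side cam at [350.2 571.8 645.8]
junction_box [([263.4, 402.4], 0.96), ([265.2, 312.7], 0.91), ([276.9, 197.7], 0.76)]
isolator_grip [([237.5, 316.0], 0.9), ([252.1, 194.2], 0.6), ([233.1, 404.9], 0.54), ([363.0, 292.2], 0.48)]
stand [([209.6, 345.5], 0.62), ([238.5, 315.0], 0.32)]
gauge [([222.6, 391.4], 0.8), ([166.9, 368.3], 0.66), ([177.7, 347.1], 0.58), ([261.2, 310.6], 0.39)]
gauge_tip [([223.6, 385.6], 0.76), ([168.0, 361.4], 0.63), ([178.9, 343.5], 0.39)]
gauge_grip [([175.0, 346.8], 0.78), ([188.5, 340.2], 0.57), ([204.6, 394.4], 0.55), ([232.6, 243.6], 0.21)]
stack [([359.6, 293.1], 0.64)]
gap_mouth [([323.1, 290.8], 0.7)]
fixed_plate [([363.6, 293.7], 0.84)]
pressure_plate []
screwdriver [([
[... 213 characters left out ...]
17.1, 372.2], 0.54)]
isolator_grip [([274.7, 317.4], 0.64), ([130.0, 250.8], 0.5), ([206.2, 289.2], 0.43)]
stand [([218.9, 370.0], 0.66)]
gauge [([218.5, 444.9], 0.87), ([258.5, 359.4], 0.61), ([219.9, 371.1], 0.44)]
gauge_tip [([262.5, 362.2], 0.86), ([221.8, 445.0], 0.84)]
gauge_grip [([261.5, 394.4], 0.88), ([200.0, 408.0], 0.72), ([213.8, 370.7], 0.6)]
stack [([229.1, 206.2], 0.61)]
gap_mouth [([220.6, 203.2], 0.98)]
fixed_plate [([226.1, 206.4], 0.69), ([227.1, 208.4], 0.68)]
pressure_plate [([214.3, 372.8], 0.65), ([223.4, 211.7], 0.49)]
screwdriver [([144.1, 310.8], 0.52), ([222.1, 200.7], 0.45), ([161.3, 345.2], 0.21)]
bolt_jar [([161.2, 379.7], 0.64)]
socket [([161.0, 341.8], 0.37)]
```

View pics/side0.png

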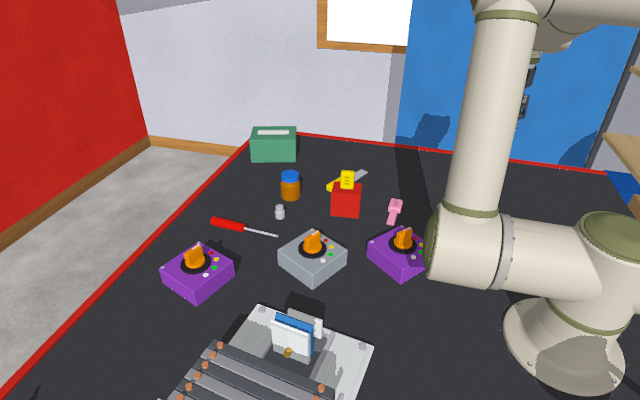

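View pics/top0.png

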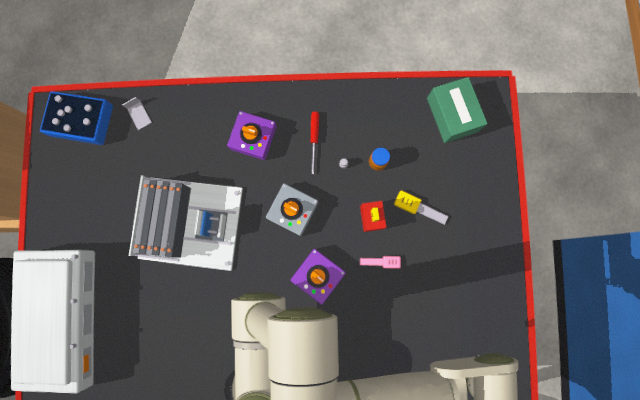

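The images show these look-alikes:
- **Junction boxes:** grey at top (210,292) / side (258,313). Purple ones at top (133,251) and (276,317) / side (270,197) and (252,403). I choose the grey one.
- **Gauges:** small yellow upright in the red stand at top (215,374) / side (180,347). A bigger yellow one is lying at top (207,420), and a pink one at top (262,380). I choose the one in the stand.

Next I'll take close crops and measure.

Run:
```python
from h import *
np.set_printoptions(precision=1,suppress=True)
T=capture("top");S=capture("side")
print(T["intrinsics"][0],S["intrinsics"][0])
def crop(c,r,cc,h,w,s): return cv2.resize(c["img"][r:r+h,cc:cc+w],(s*w,s*h),interpolation=cv2.INTER_CUBIC)
a=crop(T,180,260,65,65,4);b=crop(T,190,350,65,65,4);d=crop(T,170,125,105,120,2)
e=crop(S,220,270,70,85,3)
f=crop(S,160,320,65,85,3);g=crop(S,295,230,85,150,2)
W=800;im=np.zeros((540,W,3),np.uint8)
x=0
for q in(a,b,d): im[:q.shape[0],x:x+q.shape[1]]=q;x+=q.shape[1]+5
x=0
for q in(e,f,g): im[270:270+q.shape[0],x:x+q.shape[1]]=q;x+=q.shape[1]+5
save("pics/m.png",im)
# triangulation
def best(l,c,near,f=mark_of):
    L=f(l,c); L=[m for m in L if np.hypot(*(np.array(m["point"])-near))<25]; return L[0]["point"] if L else None
for l,t,s in [("junction_box",(210,292),(265,313)),("isolator_grip",(208,290),(240,314)),("gauge_grip",(214,372),(182,346)),("gap_mouth",(221,205),(323,291)),("fixed_plate",(226,206),(363,293)),("stand",(218,371),(210,345))]:
    pt,ps=best(l,T,t),best(l,S,s)
    if pt is not None and ps is not None: print(l,*tri([(T,pt),(S,ps)]))
    else: print(l,pt,ps)
# regions
for n,c in(("T",T),("S",S)):
  for l in["junction_box","stand","gauge","fixed_plate","pressure_plate","stack","isolator"]:
    for m in regions_of(l,c):
        r=m["region"].astype(np.uint8);rr,cc=np.nonzero(r)
        print(n,l,round(m["confidence"],2),np.round(m["point"]),r.sum(),cv2.minAreaRect(np.c_[cc,rr].astype(np.float32)))
```

```text
[459.6   0.  317.4] [381.8   0.  314.1]Traceback (most recent call last):
  File "<stdin>", line 13, in <module>
ValueError: could not broadcast input array from shape (170,300,3) into shape (170,280,3)
```

```bash
cat > meas.py <<'E'
from h import *
np.set_printoptions(precision=1,suppress=True)
T=capture("top");S=capture("side")
def crop(c,r,cc,h,w,s): return cv2.resize(c["img"][r:r+h,cc:cc+w],(s*w,s*h),interpolation=cv2.INTER_CUBIC)
a=crop(T,180,260,65,65,4);b=crop(T,190,350,65,65,4);d=crop(T,170,125,105,120,2)
e=crop(S,220,270,70,85,3)
f=crop(S,160,320,65,80,3);g=crop(S,295,230,85,145,2)
W=800;im=np.zeros((540,W,3),np.uint8)
for y,L in((0,(a,b,d)),(270,(e,f,g))):
    x=0
    for q in L: im[y:y+q.shape[0],x:x+q.shape[1]]=q;x+=q.shape[1]+5
save("pics/m.png",im)
def best(l,c,near,f=mark_of):
    L=f(l,c); L=[m for m in L if np.hypot(*(np.array(m["point"])-near))<25]; return L[0]["point"] if L else None
for l,t,s in [("junction_box",(210,292),(265,313)),("isolator_grip",(208,290),(240,314)),("gauge_grip",(214,372),(182,346)),("gap_mouth",(221,205),(323,291)),("fixed_plate",(226,206),(363,293)),("stand",(218,371),(210,345))]:
    pt,ps=best(l,T,t),best(l,S,s)
    if pt is not None and ps is not None: print(l,*tri([(T,pt),(S,ps)]))
    else: print(l,pt,ps)
for n,c in(("T",T),("S",S)):
  for l in["junction_box","stand","gauge","fixed_plate","pressure_plate","stack","isolator"]:
    for m in regions_of(l,c)[:5]:
        r=m["region"].astype(np.uint8);rr,cc=np.nonzero(r)
        print(n,l,round(m["confidence"],2),np.round(m["point"]),r.sum(),*[np.round(v,1) for v in cv2.minAreaRect(np.c_[cc,rr].astype(np.float32))])
E
python3 meas.py
```

```text
junction_box [538.9 -86.5  -4.5] [4.9121139361694315, 4.912113936169296]
isolator_grip None [239.2, 314.0]
gauge_grip [ 519.9 -325.4   79.6] [9.97994953275069, 9.979949532750696]
gap_mouth [506.  177.5 111.3] [0.39985862761029944, 0.39985862761007046]
fixed_plate [499.4 190.4  11.9] [3.263194661486443, 3.2631946614863847]
stand [ 516.3 -323.4   -5.1] [1.332050439096489, 1.3320504390965269]
T junction_box 0.86 [214. 293.] 1544 [292.1 209.2] [40.2 40.3] 27.6
T junction_box 0.68 [275. 317.] 1622 [317.8 276.2] [41.4 40.8] 35.5
T junction_box 0.62 [134. 249.] 1666 [251.6 134.7] [42.1 42.1] 18.4
T stand 0.74 [217. 372.] 611 [373.  215.8] [29.6 23.8] 81.9
T gauge 0.93 [203. 415.] 615 [421.  208.5] [54.1 16.1] 26.6
T gauge 0.74 [260. 385.] 346 [380.3 261.4] [38.9 11.7] 4.4
T gauge 0.66 [216. 377.] 97 [375.  214.6] [13.3  7.5] 81.9
T fixed_plate 0.71 [126. 314.] 256 [315. 141.] [60.  8.] 90.0
T fixed_plate 0.2 [211. 293.] 1624 [291.4 209.2] [41.1 40.2] 26.6
T pressure_plate 0.72 [205. 293.] 161 [291.5 208.5] [13. 13.] 90.0
T pressure_plate 0.45 [222. 208.] 222 [205.6 223.5] [ 9.6 25.1] 4.8
T 
[... 418 characters left out ...]
] [54.2 68. ] 50.2
S junction_box 0.57 [256. 313.] 2644 [311.5 256.7] [63.5 52.5] 35.5
S stand 0.72 [201. 347.] 924 [345.7 199.7] [29.6 35. ] 4.8
S gauge 0.79 [183. 348.] 254 [347.5 180. ] [18. 13.] 90.0
S gauge 0.78 [209. 393.] 273 [393.7 211.9] [13.  25.9] 6.7
S gauge 0.6 [176. 356.] 175 [346.4 179.5] [ 9.3 43.8] 67.4
S fixed_plate 0.98 [344. 290.] 1144 [289.9 342.1] [49.8 29.9] 19.7
S pressure_plate 0.62 [325. 296.] 388 [298.5 326.6] [50.7 18.7] 39.6
S stack 0.69 [363. 279.] 12926 [270. 352.] [ 94. 204.] 90.0
S isolator 0.73 [242. 312.] 334 [312.5 242. ] [22. 17.] 90.0
S isolator 0.69 [238. 403.] 353 [402.5 238. ] [22. 19.] 90.0
S isolator 0.53 [257. 194.] 357 [194. 257.] [20.6 20.6] 63.4
```

View pics/m.png

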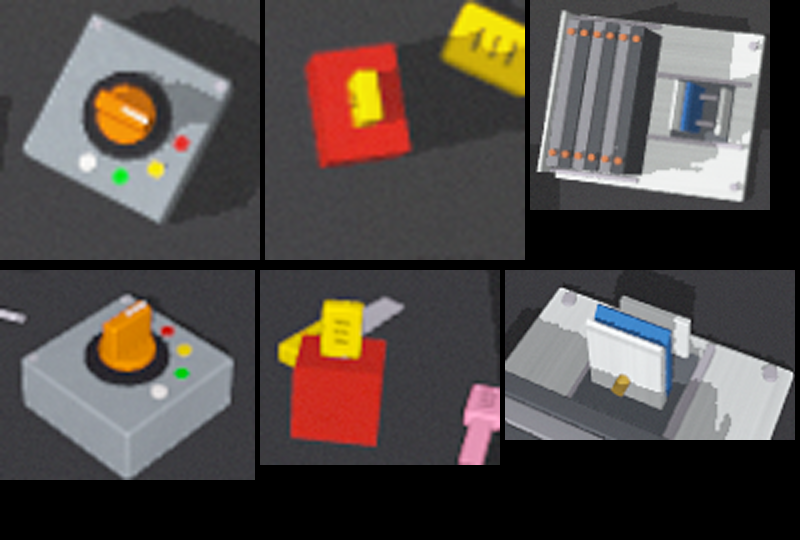

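The crops confirm the grey box with its pointer at red, so the joint reads 0 and needs 1.2 rad clockwise. They also show the small yellow gauge upright in the red stand, and the clamp with bright and blue plates. Next I'll fit the poses from silhouettes and dots.

```bash
cat > fit.py <<'E'
from h import *
from scipy.optimize import minimize, least_squares
np.set_printoptions(precision=2,suppress=True)
T=capture("top");S=capture("side")
def box(p,sx,sy,z0,z1):
    x,y,a=p; c,s=np.cos(a),np.sin(a)
    return [[x+c*u*sx/2-s*v*sy/2,y+s*u*sx/2+c*v*sy/2,z] for u in(-1,1) for v in(-1,1) for z in(z0,z1)]
def hull(c,X):
    q=(proj(c,X)[:,::-1]+.5)*16*4-8
    h=cv2.convexHull(q.astype(np.float32)).round().astype(np.int32)
    m=np.zeros((1600,2560),np.uint8);cv2.fillConvexPoly(m,h,255,shift=4)
    return cv2.resize(m,(640,400),interpolation=cv2.INTER_AREA)/255.
def hsv(c): return cv2.cvtColor(c["img"],cv2.COLOR_RGB2HSV).astype(int)
def roi(m,r0,r1,c0,c1): o=np.zeros(m.shape);o[r0:r1,c0:c1]=m[r0:r1,c0:c1];return o
def fit(cost,p0):
    r=minimize(cost,p0,method="Nelder-Mead",options=dict(initial_simplex=[p0]+[np.add(p0,np.eye(3)[i]*[8,8,.12]) for i in range(3)],xatol=.05,fatol=.02));return r.x,r.fun
red={};yel={}
for k,c in(("T",T),("S",S)):
    H=hsv(c); ok=(H[...,1]>120)&(H[...,2]>70)
    red[k]=((H[...,0]<10)|(H[...,0]>170))&ok; yel[k]=(H[...,0]>20)&(H[...,0]<36)&ok
rT=roi(red["T"],190,240,355,392);rS=roi(red["S"],165,230,325,368);yT=roi(yel["T"],200,228,364,384)
def cs(p):
    hT=hull(T,box(p,36,16,80,132));hS=hull(S,box(p,36,16,80,132))
    return np.abs(hull(T,box(p,80,60,0,80))*(1-hT)-rT).sum()+np.abs(hull(S,box(p,80,60,0,80))*(1-hS)-rS).sum()
ps,f=fit(cs,[516,-323,.14]);print("stand",ps,f,rT.sum()+rS.sum())
pg,f=fit(lambda p:np.abs(hull(T,box(p,36,16,80,132))-yT).sum()+300*(p[2]-ps[2])**2,ps);print("gauge(top only)",pg,f,yT.sum())
# free height check of handle top by two views
hs=[m for m in regions_of("gauge",S)]; 
# box from dots
ob=[(T,[(215.75,305.25),(222.25,298.75),(224,290.25),(220.5,282)]),(S,[(240.3,325.7),(246.7,331.3),(254.3,330.3),(260.3,323.3)])]
def dots(p):
    a=p[2]+np.pi-.6*np.arange(4); return np.c_[p[0]+46*np.cos(a),p[1]+46*np.sin(a),np.full(4,p[3])]
r=least_squares(lambda p:np.concatenate([(proj(c,dots(p))-np.array(o)).ravel() for c,o in ob]),[539,-87,2,50]);print("box dots x y yaw z",r.x,np.sqrt(np.mean(r.fun**2)))
# box from region silhouettes
def reg(l,c,n):
    L=[m for m in regions_of(l,c) if np.hypot(*(np.array(m["point"])-n))<20];return L[0]["region"].astype(float) if L else None
bT=reg("junction_box",T,(212,292));bS=reg("junction_box",S,(256,313))
if bT is not None and bS is not None:
    pb,f=fit(lambda p:np.abs(hull(T,box(p,120,120,0,50))-np.maximum(bT,0)).sum()+np.abs(np.maximum(hull(S,box(p,120,120,0,50)),0)-bS)[245:].sum(),r.x[:3]);print("box sil",pb,f,bT.sum()+bS.sum())
# knob from orange
for k,c,b in(("T",T,(195,225,278,305)),("S",S,(225,262,298,328))):
    H=hsv(c);m=roi((H[...,0]>8)&(H[...,0]<20)&(H[...,1]>150)&(H[...,2]>100),*b);rr,cc=np.nonzero(m);print("orange",k,rr.mean(),cc.mean(),len(rr))
    if k=="T": print(atz(c,(rr.mean(),cc.mean()),85))
# tray
tr=np.array([(187.5,241.5),(270.5,232.),(175,142.5)]);P=[atz(T,q,12) for q in tr];print("tray",P,"yaw",np.arctan2(*(P[0]-P[1])[[1,0]]),np.arctan2(*(P[2]-P[0])[[1,0]])-np.pi/2)
g=[]
for i in range(3):
    t,s=capture("top"),capture("side")
    a=[m["point"] for m in mark_of("gap_mouth",t) if abs(m["point"][1]-205)<15];b=[m["point"] for m in mark_of("gap_mouth",s) if abs(m["point"][1]-291)<15]
    if a and b:g.append(tri([(t,a[0]),(s,b[0])])[0])
print("gap",np.array(g))
s=sense();M=Rn.from_quat(s["ee_rot"],scalar_first=True).as_matrix();print(s["eef_pos"],M,s["joints"],s["time_s"])
E
python3 fit.py
```

```text
stand [ 513.29 -323.04    0.11] 106.27021914648212 1498.0
gauge(top only) [ 510.88 -323.68    0.08] 22.79339033607259 87.0
box dots x y yaw z [541.38 -80.55   1.08  49.45] 0.3859936413399692
orange T 207.81764705882352 290.58235294117645 170
[538.84 -79.85  85.  ]
orange S 243.47756410256412 312.28205128205127 312
tray [array([614.91,  78.07,  12.  ]), array([358.27, 108.52,  12.  ]), array([663.9 , 396.88,  12.  ])] yaw -0.11811706666345205 -0.1524543231894433
gap [[503.84 173.86 103.99]
 [505.46 178.89 114.13]]
[ 116.51 -511.91  250.31] [[ 0.98  0.22 -0.  ]
 [ 0.22 -0.98 -0.  ]
 [-0.    0.   -1.  ]] [-1.57  0.31  1.5  -0.    1.33 -0.22] 3.75
```

Emit:
{"fn": "jog_arm", "kwargs": {
  "series": "0.635 -0.41 0 0 0 -0.546 1;0.635 -0.41 0 0 0 -0.546 1;0.635 -0.41 0 0 0 -0.546 1;0.635 -0.41 0 0 0 -0.546 1;0.635 -0.41 0 0 0 -0.546 1;0.635 -0.41 0 0 0 -0.546 1;0.635 -0.41 0 0 0 -0.546 1;0.635 -0.41 0 0 0 -0.546 1",
  "grip_force": 40
}}

```text
time_s: 4.75
eef_pos: [327.1, -296.5, 250.2]
ee_rot: [-0.0, 0.858, 0.514, -0.0]
force: [-0.5, -0.3, -0.2]
grip_width: 1.0
grip_force: 0.0
```

```bash
cat > go.py <<'E'
import sys
from h import *
x,y,z,a=map(float,sys.argv[1:5])
s=sense();M=Rn.from_quat(s["ee_rot"],scalar_first=True).as_matrix();p=np.array(s["eef_pos"])
phi=np.arctan2(M[1,0],M[0,0]);t=np.array([[np.cos(a),np.sin(a),0],[np.sin(a),-np.cos(a),0],[0,0,-1]]).T
t=np.c_[[np.cos(a),np.sin(a),0],[np.sin(a),-np.cos(a),0],[0,0,-1]]
print("shift",np.round(M.T@(np.array([x,y,z])-p)/400,4),"turn",np.round(Rn.from_matrix(M.T@t).as_rotvec()/(np.pi/2),4))
print("p",np.round(p,1),"phi",round(phi,3),"F",np.round(s["force"],2),"Tq",np.round(s["wrist_torque"],2),"w",round(s["grip_width"],3),"gf",s["grip_force"],"t",s["time_s"],"q",np.round(s["joints"],2))
E
python3 go.py 540.5 -80.5 140 1.08
```

```text
shift [0.7279 0.2154 0.2755] turn [-0.0001  0.0001 -0.0005]
p [ 327.1 -296.5  250.2] phi 1.079 F [-0.48 -0.27 -0.21] Tq [ 0.03 -0.    0.03] w 1.0 gf 0.0 t 4.75 q [-1.    0.13  1.73 -0.    1.28 -0.51]
```

Emit:
{"fn": "jog_arm", "kwargs": {
  "series": "0.728 0.215 0.2 0 0 0 1;0.728 0.215 0.2 0 0 0 1;0.728 0.215 0.2 0 0 0 1;0.728 0.215 0.2 0 0 0 1;0.728 0.215 0.2 0 0 0 1;0.728 0.215 0.2 0 0 0 1;0.728 0.215 0.275 0 0 0 1;0.728 0.215 0.275 0 0 0 1;0.728 0.215 0.275 0 0 0 1"
}}

```text
time_s: 5.88
eef_pos: [540.7, -80.2, 141.5]
ee_rot: [0.001, 0.858, 0.514, 0.0]
force: [-0.2, 0.4, 0.2]
grip_width: 1.001
grip_force: 0.0
```

```bash
python3 - <<'E'
from h import *
T=capture("top");S=capture("side")
a=cv2.resize(T["img"][160:260,240:350],None,fx=3.5,fy=3.5,interpolation=cv2.INTER_CUBIC)
b=cv2.resize(S["img"][170:290,250:360],None,fx=3.2,fy=3.2,interpolation=cv2.INTER_CUBIC)
im=np.zeros((400,760,3),np.uint8);im[:a.shape[0],:a.shape[1]]=a;im[:b.shape[0],390:390+b.shape[1]]=b
save("pics/k1.png",im)
E
python3 go.py 540.5 -80.5 87 1.08
```

```text
shift [-0.0019 -0.0003  0.1364] turn [ 0.0013 -0.0001  0.0003]
p [540.9 -79.8 141.6] phi 1.08 F [0.05 0.11 0.22] Tq [-0.    0.03 -0.  ] w 1.0 gf 0.0 t 5.975 q [-0.36  0.47  1.58 -0.    1.1   0.13]
```

View pics/k1.png

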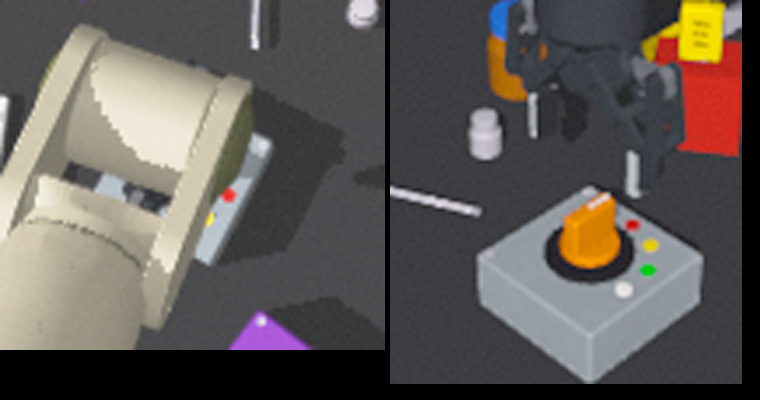

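The side view shows the open fingers straddling the knob bar: pads at crop (533,110) and (633,170), bar at (590,225). I'll descend and close.

Emit:
{"fn": "jog_arm", "kwargs": {
  "series": "0 0 0.05 0 0 0 1;0 0 0.1 0 0 0 1;0 0 0.136 0 0 0 1;0 0 0.136 0 0 0 1;0 0 0.136 0 0 0 -1;0 0 0.136 0 0 0 -1;0 0 0.136 0 0 0 -1;0 0 0.136 0 0 0 -1;0 0 0.136 0 0 0 -1;0 0 0.136 0 0 0 -1",
  "grip_force": 25
}}

```text
time_s: 7.22
eef_pos: [542.4, -80.0, 86.6]
ee_rot: [0.002, 0.857, 0.515, 0.002]
force: [8.6, -4.5, -2.7]
grip_width: 0.156
grip_force: 33.0
```

```bash
python3 go.py 540.5 -80.5 87 1.08
```

```text
shift [-0.0034 -0.0036 -0.001 ] turn [ 0.0038 -0.0005  0.0007]
p [542.4 -80.   86.6] phi 1.081 F [ 8.62 -4.5  -2.68] Tq [-0.5  -1.31  0.  ] w 0.156 gf 33.002455830574036 t 7.225 q [-0.36  0.54  1.62 -0.    0.97  0.13]
```

Emit:
{"fn": "jog_arm", "kwargs": {
  "series": "0 0.004 0 0 0 0 -1;0 0.004 0 0 0 0.1 -1;0 0.004 0 0 0 0.2 -1;0 0.004 0 0 0 0.3 -1;0 0.004 0 0 0 0.4 -1;0 0.004 0 0 0 0.5 -1;0 0.004 0 0 0 0.6 -1;0 0.004 0 0 0 0.7 -1;0 0.004 0 0 0 0.78 -1;0 0.004 0 0 0 0.78 -1;0 0.004 0 0 0 0.78 -1"
}}

```text
time_s: 8.6
eef_pos: [543.1, -80.8, 86.6]
ee_rot: [0.001, 0.997, -0.072, 0.002]
force: [4.3, -5.8, 1.3]
grip_width: 0.156
grip_force: 33.6
```

```bash
python3 go.py 540.5 -80.5 87 -0.12
```

```text
shift [-0.0065  0.0003 -0.001 ] turn [ 0.001  -0.0023 -0.0153]
p [543.1 -80.8  86.6] phi -0.144 F [ 4.26 -5.78  1.28] Tq [-0.65 -0.7   0.  ] w 0.156 gf 33.62263798713684 t 8.6 q [-0.36  0.54  1.62 -0.    0.98  1.35]
```

Release, settle, then rise.

Emit:
{"fn": "jog_arm", "kwargs": {
  "series": "0 0 0 0 0 0 0.2;0 0 0 0 0 0 1;0 0 0 0 0 0 1;0 0 0 0 0 0 1;0 0 0 0 0 0 1;0 0 -0.1 0 0 0 1;0 0 -0.25 0 0 0 1;0 0 -0.35 0 0 0 1;0 0 -0.35 0 0 0 1"
}}

```text
time_s: 9.72
eef_pos: [542.9, -80.1, 228.9]
ee_rot: [0.001, 0.997, -0.072, 0.003]
force: [-0.1, 0.9, -1.3]
grip_width: 1.0
grip_force: 0.0
```

```bash
python3 go.py 512 -323.4 230 0.1
```

```text
shift [ 0.0106  0.6131 -0.0019] turn [ 0.0013 -0.0036 -0.1551]
p [542.9 -80.1 228.9] phi -0.144 F [-0.13  0.9  -1.33] Tq [0.03 0.03 0.01] w 1.0 gf 0.0 t 9.725 q [-0.36  0.38  1.46 -0.    1.29  1.35]
```

Emit:
{"fn": "jog_arm", "kwargs": {
  "series": "0.011 0.613 0 0.001 -0.004 -0.155 1;0.011 0.613 0 0.001 -0.004 -0.155 1;0.011 0.613 0 0.001 -0.004 -0.155 1;0.011 0.613 0 0.001 -0.004 -0.155 1;0.011 0.613 0 0.001 -0.004 -0.155 1;0.011 0.613 0 0.001 -0.004 -0.155 1;0.011 0.613 0.1 0.001 -0.004 -0.155 1;0.011 0.613 0.15 0.001 -0.004 -0.155 1;0.011 0.613 0.15 0.001 -0.004 -0.155 1"
}}

```text
time_s: 10.85
eef_pos: [511.1, -321.3, 164.5]
ee_rot: [-0.002, 0.999, 0.051, -0.004]
force: [0.2, 0.5, -0.0]
grip_width: 0.997
grip_force: 0.0
```

```bash
python3 - <<'E'
from h import *
T=capture("top");S=capture("side")
a=cv2.resize(T["img"][175:245,255:330],None,fx=5,fy=5,interpolation=cv2.INTER_CUBIC)
b=cv2.resize(S["img"][110:270,270:400],None,fx=3,fy=3,interpolation=cv2.INTER_CUBIC)
im=np.zeros((500,780,3),np.uint8);im[:a.shape[0],:a.shape[1]]=a;im[:b.shape[0],385:385+b.shape[1]]=b
save("pics/k2.png",im)
g=np.array([512,-323.4,0])
H=cv2.cvtColor(S["img"],cv2.COLOR_RGB2HSV).astype(int)
m=(H[...,0]>20)&(H[...,0]<36)&(H[...,1]>120)&(H[...,2]>70);m[:,:338]=0;m[:,360:]=0;m[:165]=0;m[195:]=0
rr,cc=np.nonzero(m);print("yellow side centroid",rr.mean(),cc.mean(),cc.min(),cc.max(),rr.min(),rr.max(),"pred handle centre",proj(S,[512,-323.4,106]))
print(atz(S,(rr.mean(),cc.mean()),107))
E
python3 go.py 512 -323.4 108 0.1
```

```text
yellow side centroid 179.66932270916334 346.2988047808765 338 354 170 189 pred handle centre [[179.45178539 347.72593727]]
[ 515.22673359 -319.4869914   107.        ]
shift [0.0011 0.0027 0.147 ] turn [-0.001   0.0034  0.0006]
p [ 511.8 -322.4  166.8] phi 0.101 F [-0.7   0.38  0.4 ] Tq [-0.02  0.01 -0.04] w 0.998 gf 0.0 t 10.95 q [-0.75  0.56  1.35 -0.    1.23  0.72]
```

View pics/k2.png

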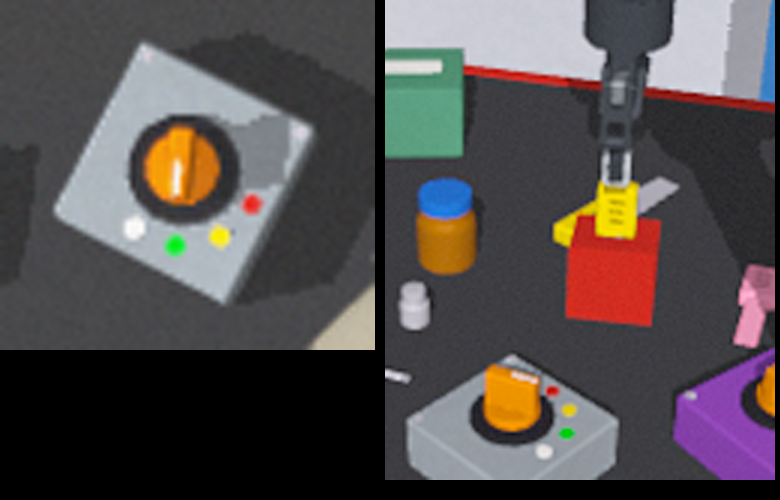

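The top view shows the white pointer (178,180) aimed at the green dot (175,245), so the isolator is at green. The fingers are centred over the yellow handle in the side view. I'll descend and grip.

Emit:
{"fn": "jog_arm", "kwargs": {
  "series": "0.001 0.002 0.05 -0.001 0.003 0 1;0.001 0.002 0.1 -0.001 0.003 0 1;0.001 0.002 0.147 -0.001 0.003 0 1;0.001 0.002 0.147 -0.001 0.003 0 1;0.001 0.002 0.147 -0.001 0.003 0 -1;0.001 0.002 0.147 -0.001 0.003 0 -1;0.001 0.002 0.147 -0.001 0.003 0 -1;0.001 0.002 0.147 -0.001 0.003 0 -1;0.001 0.002 0.147 -0.001 0.003 0 -1;0.001 0.002 0.147 -0.001 0.003 0 -1;0.001 0.002 0.147 -0.001 0.003 0 -1",
  "grip_force": 60
}}

```text
time_s: 12.32
eef_pos: [511.4, -323.9, 107.5]
ee_rot: [-0.0, 0.999, 0.05, -0.0]
force: [-1.3, 1.0, 5.3]
grip_width: 0.178
grip_force: 58.9
```

```bash
python3 go.py 512 -323.4 108 0.1
```

```text
shift [ 0.0015 -0.001  -0.0013] turn [-0.0002  0.0006 -0.0002]
p [ 511.4 -323.9  107.5] phi 0.1 F [-1.25  0.99  5.32] Tq [0.04 0.11 0.04] w 0.178 gf 58.91537547111511 t 12.325 q [-0.76  0.62  1.41 -0.    1.11  0.71]
```

Emit:
{"fn": "jog_arm", "kwargs": {
  "series": "0 0 -0.1 0 0 0 -1;0 0 -0.2 0 0 0 -1;0 0 -0.3 0 0 0 -1;0 0 -0.4 0 0 0 -1;0 0 -0.4 0 0 0 -1;0 0 -0.4 0 0 0 -1"
}}

```text
time_s: 13.08
eef_pos: [511.2, -323.6, 265.6]
ee_rot: [-0.001, 0.999, 0.05, -0.002]
force: [-0.9, -0.7, -1.5]
grip_width: 0.18
grip_force: 59.0
```

```bash
python3 - <<'E'
from h import *
np.set_printoptions(precision=1,suppress=True)
T=capture("top");S=capture("side")
save("pics/l.png",S["img"][60:260,260:440],3)
for l in("gauge_tip","gauge_grip"):
    print(l,"S",[(np.round(m["point"],1),round(m["confidence"],2)) for m in mark_of(l,S)])
p=np.array(sense()["eef_pos"]);print("pred",proj(S,[p-[0,0,98],p]))
G=[mark_of("gap_mouth",c) for c in(T,S)]
print([[(np.round(m["point"],1),round(m["confidence"],2)) for m in g][:2] for g in G]); print(tri([(T,G[0][0]["point"]),(S,G[1][0]["point"])]))
for g,c in zip(G,(T,S)): print(atz(c,g[0]["point"],115))
E
python3 go.py 505.5 177.5 270 -0.12
```

```text
gauge_tip S [(array([222.6, 390.4]), 0.82), (array([168.6, 366. ]), 0.71), (array([161.7, 349.5]), 0.53)]
gauge_grip S [(array([188.5, 338.3]), 0.64), (array([203.3, 393.5]), 0.54), (array([124.6, 348.9]), 0.51)]
pred [[159.5 349.2]
 [125.1 351.2]]
[[(array([221.3, 202.7]), 0.56)], [(array([318.9, 294.3]), 0.59)]]
(array([501.3, 172.6, 114.7]), [1.195680595512596, 1.1956805955125223])
[502.5 172.8 115. ]
[500.  172.8 115. ]
shift [ 0.1099 -1.2484 -0.0072] turn [-0.0009  0.0014  0.1399]
p [ 511.4 -323.8  266.4] phi 0.1 F [-0.22 -1.26 -0.03] Tq [0.03 0.02 0.01] w 0.176 gf 59.040584564208984 t 13.375 q [-0.76  0.49  1.21 -0.    1.45  0.71]
```

View pics/l.png

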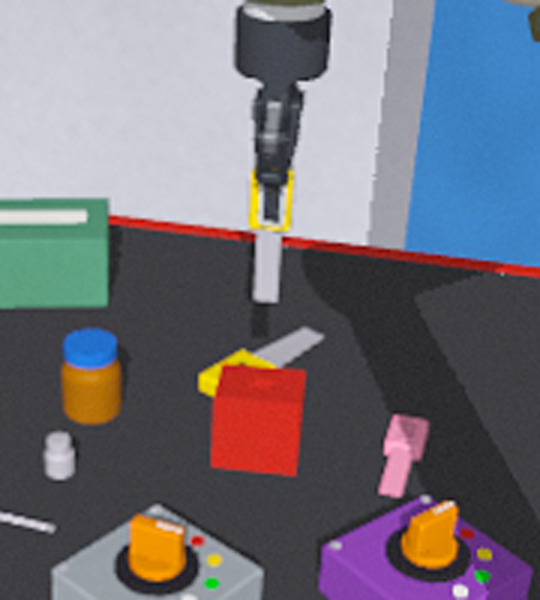

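The picture shows the gauge held upright, with its tip at side pixel (160,349), matching the prediction. Next I'll overlay a clamp model to refine the gap position.

Run:
```python
from h import *
T=capture("top");S=capture("side")
def P(x,y,yaw,u,v,z): c,s=np.cos(yaw),np.sin(yaw);return [x+c*u-s*v,y+s*u+c*v,z]
def draw(c,r0,c0,h,w,s):
    im=cv2.resize(c["img"][r0:r0+h,c0:c0+w],None,fx=s,fy=s,interpolation=cv2.INTER_CUBIC)
    for v,col in((-11.9,(255,0,0)),(11.9,(0,255,0)),(0,(255,255,0))):
        q=proj(c,[P(504,176,-.13,u,v,115) for u in(-35,35)]); q=[tuple(int(k) for k in ((b-c0+.5)*s,(a-r0+.5)*s)) for a,b in q]
        cv2.line(im,q[0],q[1],col,1)
    return im
a=draw(T,200,185,50,50,8);b=draw(S,300,258,60,65,6)
im=np.zeros((400,800,3),np.uint8);im[:,:400]=a;im[:360,405:795]=b
save("pics/c.png",im)
```

```text
(no output)
```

View pics/c.png

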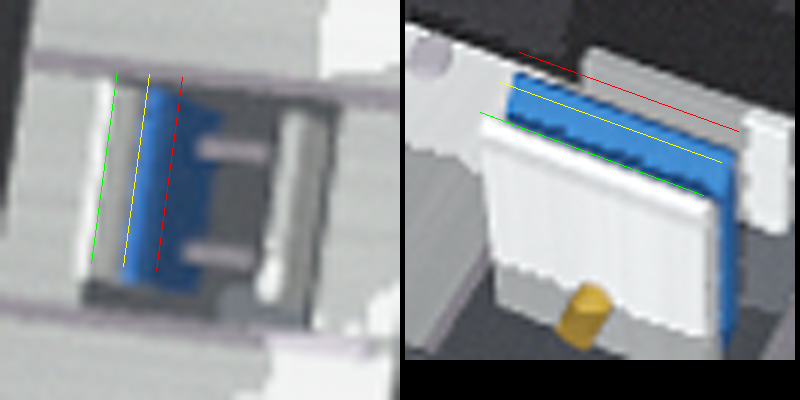

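The overlay shows the plates about 2 mm further +y than the model, with the fixed outer edge at crop (485,122)–(712,200) in the side view. I'll use the gap middle at about (502, 178).

Emit:
{"fn": "jog_arm", "kwargs": {
  "series": "0.05 -0.12 0 0 0 0.02 -1;0.05 -0.25 0 0 0 0.04 -1;0.05 -0.37 0 0 0 0.05 -1;0.05 -0.5 0 0 0 0.07 -1;0.05 -0.62 0 0 0 0.08 -1;0.05 -0.75 0 0 0 0.1 -1;0.05 -0.75 0 0 0 0.1 -1"
}}

```text
time_s: 14.35
eef_pos: [501.2, -20.6, 267.6]
ee_rot: [-0.0, 1.0, -0.027, -0.0]
force: [-0.5, -0.9, -0.5]
grip_width: 0.179
grip_force: 59.1
```

```bash
python3 go.py 502 178 240 -0.125
```

```text
shift [-0.0244 -0.4959  0.0695] turn [-0.0005  0.0006  0.0455]
p [501.2 -20.6 267.6] phi -0.054 F [-0.53 -0.94 -0.47] Tq [0.   0.04 0.04] w 0.179 gf 59.11920726299286 t 14.35 q [-0.28  0.25  1.54  0.    1.36  1.35]
```

Emit:
{"fn": "jog_arm", "kwargs": {
  "series": "-0.024 -0.12 0 0 0 0.045 -1;-0.024 -0.25 0 0 0 0.045 -1;-0.024 -0.38 0 0 0 0.045 -1;-0.024 -0.47 0 0 0 0.045 -1;-0.024 -0.496 0.04 0 0 0.045 -1;-0.024 -0.496 0.07 0 0 0.045 -1;-0.024 -0.496 0.07 0 0 0.045 -1;-0.024 -0.496 0.07 0 0 0.045 -1"
}}

```text
time_s: 15.35
eef_pos: [503.6, 174.3, 239.7]
ee_rot: [-0.0, 0.998, -0.065, -0.0]
force: [0.8, -0.4, -0.6]
grip_width: 0.181
grip_force: 59.1
```

```bash
python3 - <<'E'
from h import *
np.set_printoptions(precision=1,suppress=True)
T=capture("top");S=capture("side")
save("pics/d.png",S["img"][230:380,220:370],4)
p=np.array(sense()["eef_pos"])
print([(np.round(m["point"],1),round(m["confidence"],2)) for m in mark_of("gauge_tip",S)],"pred tip",proj(S,[p-[0,0,98]]),proj(S,[[502,178,115]]))
g=mark_of("gap_mouth",S);print([(np.round(m["point"],1),round(m["confidence"],2),atz(S,m["point"],115)) for m in g])
E
python3 go.py 502 178 220 -0.125
```

```text
[(array([223.5, 390.3]), 0.83), (array([307.7, 292.4]), 0.74), (array([169.2, 363.6]), 0.71)] pred tip [[308.8 291.4]] [[321.  292.2]]
[(array([320.3, 291. ]), 0.62, array([504.5, 177.2, 115. ]))]
shift [-0.0047 -0.007   0.0496] turn [-0.0004  0.0004 -0.0023]
p [503.5 175.  239.8] phi -0.129 F [-0.66  0.06 -0.42] Tq [ 0.02 -0.07 -0.02] w 0.183 gf 59.132856130599976 t 15.55 q [0.11 0.34 1.49 0.   1.31 1.81]
```

View pics/d.png

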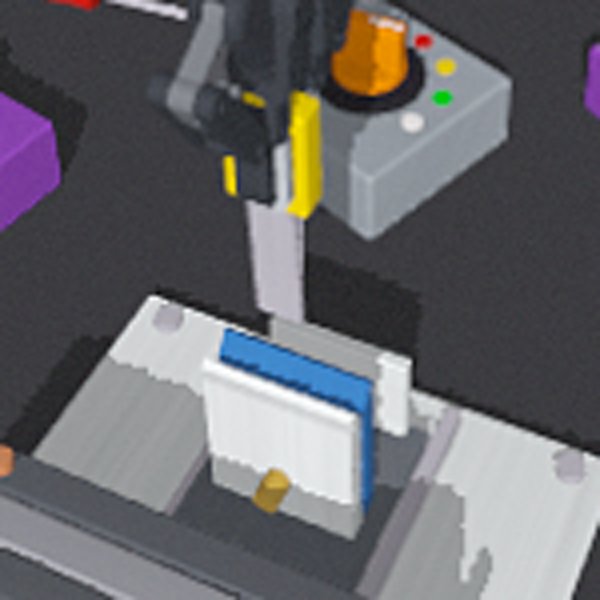

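The tip hangs just above the mouth, at side pixel (308,292) with the mouth at about (320,291). I'll correct y by 3 mm and descend into the flare.

Emit:
{"fn": "jog_arm", "kwargs": {
  "series": "-0.002 -0.007 0.02 0 0 0 -1;-0.002 -0.007 0.04 0 0 0 -1;-0.002 -0.007 0.05 0 0 0 -1;-0.002 -0.007 0.06 0 0 0 -1;-0.002 -0.007 0.07 0 0 0 -1;-0.002 -0.007 0.078 0 0 0 -1;-0.002 -0.007 0.078 0 0 0 -1"
}}

```text
time_s: 16.42
eef_pos: [502.8, 178.2, 208.0]
ee_rot: [-0.0, 0.998, -0.064, -0.001]
force: [-0.8, -0.4, -1.0]
grip_width: 0.179
grip_force: 59.1
```

```bash
python3 go.py 502 178 195 -0.125
```

```text
shift [-0.0018  0.0007  0.0326] turn [-0.0002  0.0011 -0.0019]
p [502.8 178.2 208. ] phi -0.128 F [-0.79 -0.37 -0.96] Tq [ 0.02 -0.02  0.02] w 0.179 gf 59.133026003837585 t 16.425 q [0.12 0.37 1.53 0.   1.24 1.82]
```

Emit:
{"fn": "jog_arm", "kwargs": {
  "series": "0 0 0.005 0 0 0 -1;0 0 0.01 0 0 0 -1;0 0 0.015 0 0 0 -1;0 0 0.02 0 0 0 -1;0 0 0.025 0 0 0 -1;0 0 0.03 0 0 0 -1;0 0 0.036 0 0 0 -1;0 0 0.036 0 0 0 -1;0 0 0.036 0 0 0 -1"
}}

```text
time_s: 17.55
eef_pos: [502.8, 178.2, 193.8]
ee_rot: [-0.0, 0.998, -0.064, -0.001]
force: [-0.5, 0.4, -0.3]
grip_width: 0.18
grip_force: 59.2
```

```bash
python3 go.py 502 178 190 -0.125
```

```text
shift [-0.0019  0.0007  0.0095] turn [-0.0002  0.001  -0.0019]
p [502.8 178.2 193.8] phi -0.128 F [-0.48  0.37 -0.25] Tq [ 0.09 -0.01  0.01] w 0.18 gf 59.18339788913727 t 17.55 q [0.12 0.38 1.55 0.   1.21 1.82]
```

Emit:
{"fn": "jog_arm", "kwargs": {
  "series": "0 0 0.003 0 0 0 -1;0 0 0.006 0 0 0 -1;0 0 0.009 0 0 0 -1;0 0 0.0125 0 0 0 -1;0 0 0.0125 0 0 0 -1;0 0 0.0125 0 0 0 -1"
}}

```text
time_s: 18.3
eef_pos: [502.8, 178.2, 188.8]
ee_rot: [-0.0, 0.998, -0.064, -0.001]
force: [0.3, -0.3, -1.5]
grip_width: 0.18
grip_force: 59.2
```

```bash
cat > f.py <<'E'
from h import *
F=[]
for i in range(8): capture("side");s=sense();F.append(s["force"])
print("F",np.mean(F,0).round(2),"sd",np.std(F,0).round(2),"p",np.round(s["eef_pos"],1),"Tq",np.round(s["wrist_torque"],2),"t",s["time_s"])
E
python3 f.py
```

```text
F [-0.07  0.25 -0.73] sd [0.34 0.46 0.23] p [502.8 178.2 188.8] Tq [ 0.07 -0.03  0.03] t 18.7
```

Emit:
{"fn": "jog_arm", "kwargs": {
  "series": "0 0 0.003 0 0 0 -1;0 0 0.006 0 0 0 -1;0 0 0.01 0 0 0 -1;0 0 0.01 0 0 0 -1;0 0 0.01 0 0 0 -1"
}}

```text
time_s: 19.32
eef_pos: [502.8, 178.2, 184.8]
ee_rot: [-0.0, 0.998, -0.064, -0.001]
force: [0.4, -0.0, -0.7]
grip_width: 0.181
grip_force: 59.2
```

```bash
python3 f.py
```

```text
F [-0.26  0.33 -0.97] sd [0.58 0.51 0.35] p [502.8 178.2 184.8] Tq [0.09 0.   0.03] t 19.725
```

Emit:
{"fn": "jog_arm", "kwargs": {
  "series": "0 0 0.003 0 0 0 -1;0 0 0.006 0 0 0 -1;0 0 0.01 0 0 0 -1;0 0 0.01 0 0 0 -1;0 0 0.01 0 0 0 -1"
}}

```text
time_s: 20.35
eef_pos: [502.9, 178.2, 180.9]
ee_rot: [-0.0, 0.998, -0.064, -0.001]
force: [0.8, -0.5, 0.2]
grip_width: 0.183
grip_force: 59.5
```

```bash
python3 f.py
```

```text
F [1.04 0.1  1.01] sd [0.48 0.62 0.42] p [502.9 178.2 180.9] Tq [-0.01 -0.28 -0.05] t 20.75
```

Emit:
{"fn": "jog_arm", "kwargs": {
  "series": "0 0 0.003 0 0 0 -1;0 0 0.006 0 0 0 -1;0 0 0.006 0 0 0 -1;0 0 0.006 0 0 0 -1"
}}

```text
time_s: 21.25
eef_pos: [502.8, 178.2, 178.3]
ee_rot: [-0.0, 0.998, -0.064, -0.001]
force: [1.5, -0.6, 1.9]
grip_width: 0.178
grip_force: 59.5
```

```bash
python3 f.py
```

```text
F [ 0.04 -0.67  1.93] sd [0.36 0.4  0.57] p [502.8 178.2 178.4] Tq [-0.14 -0.1  -0.11] t 21.65
```

Emit:
{"fn": "jog_arm", "kwargs": {
  "series": "0 0 0.003 0 0 0 -1;0 0 0.006 0 0 0 -1;0 0 0.01 0 0 0 -1;0 0 0.01 0 0 0 -1;0 0 0.01 0 0 0 -1"
}}

```text
time_s: 22.28
eef_pos: [502.8, 178.2, 174.3]
ee_rot: [-0.0, 0.998, -0.064, -0.001]
force: [1.1, -0.6, 1.9]
grip_width: 0.181
grip_force: 59.8
```

```bash
python3 f.py
```

```text
F [ 1.48 -0.04  1.6 ] sd [0.54 0.3  0.59] p [502.8 178.2 174.3] Tq [ 0.02 -0.34 -0.06] t 22.675
```

Emit:
{"fn": "jog_arm", "kwargs": {
  "series": "0 0 0.003 0 0 0 -1;0 0 0.006 0 0 0 -1;0 0 0.01 0 0 0 -1;0 0 0.01 0 0 0 -1;0 0 0.01 0 0 0 -1"
}}

```text
time_s: 23.3
eef_pos: [502.8, 178.2, 170.5]
ee_rot: [-0.0, 0.998, -0.064, -0.001]
force: [1.4, -0.7, 4.6]
grip_width: 0.177
grip_force: 59.9
```

```bash
python3 f.py
```

```text
F [ 0.43 -0.25  4.77] sd [0.64 0.4  0.47] p [502.8 178.2 170.5] Tq [-0.1  -0.06 -0.07] t 23.7
```

Run:
```python
from h import *
save("pics/e.png",capture("side")["img"][200:380,220:400],3)
```

```text
(no output)
```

View pics/e.png

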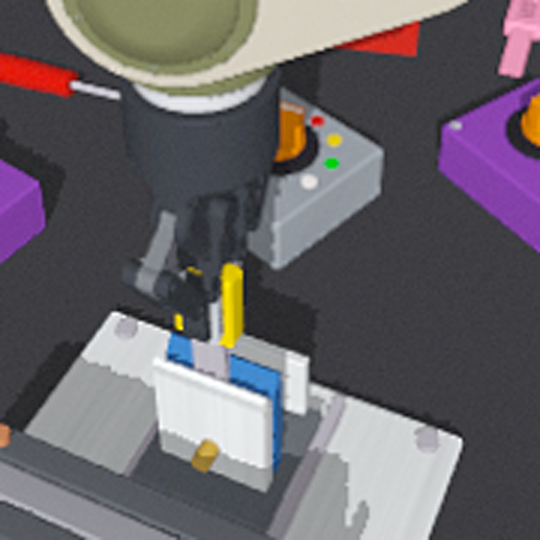

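The blade sits upright between the white and blue plates at crop (210,360), still gripped, with about 5.5 N of drag. I'll hand it in.

```bash
python3 -c "
from rig import finish_job
print(finish_job())"
```

```text
the job is handed in; nothing more can be done
None
```

I turned the isolator to green and handed the job in with the gauge still gripped, upright and about 42 mm deep between the clamp plates at about 5.5 N of drag; `finish_job()` gave no verdict.

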